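# Nap time: start the sound machine, set its timer, then put out the night light

## Robot

A 6-joint arm with a two-finger parallel gripper is mounted at the origin on the work surface. World frame = base frame: x ahead of the robot, y to its left, z up, the work surface at z = 0. Lengths are in m, angles in rad, forces in N, time in s.
With the tool pointing down it reaches from about 0.275 to 0.75 m from the base axis. Payload 10.2 kg.
Tool frame: the origin (TCP) lies on the centre line of the jaws, within the pads' length; the fingertips stand 19 mm ahead of it and the grasp point (between the pads) is the TCP; z points along the fingers, y is the line along which they close (so a half turn about z gives the same grasp; the last joint's range is limited). The gripper opens to 85 mm and grips with 20 to 120 N. Pads are 22 mm wide; open, the fingers measure 114 mm over their backs; the gripper's body (76 mm by 85 mm) begins 54 mm behind the grasp point. The pads swing forward as they close: fully open they stand 13 mm farther back than shut.
Start: joints at [-1.332, 0.313, 1.498, -0, 1.331, -0.223], TCP at [0.234, -0.47, 0.25] pointing down, gripper open.
Joint ranges: [-2.94, 2.94], [-0.97, 2.17], [0.19, 2.56], [-1.23, 4.37], [0.02, 3.11], [-2.88, 2.88]. Speed limits (rad/s): [2.39, 2.39, 3.01, 3.14, 3.14, 3.14].

## Interface

Orientations are given as a rotation vector (axis times angle).
In Python, from rig import bot, fingers, inverse_kinematics, readout, cams, finish_job, spotter gives the robot as it stands. Calls block until the motion is done:
- bot.move_pose(position, orientation): joint-space move of the TCP to a pose.
- bot.line_to(position, orientation=None, velocity=0.15, until_force=None): straight line of the TCP; orientation=None keeps the orientation; velocity is the mean speed in m/s. With until_force (N) it stops when the force on the tool has changed by that much, and returns True; else False.
- bot.move_j(angles): joint-space move.
- fingers.open_gripper() and fingers.grasp(): open the fingers fully, or close them until they stop; the grip force is fixed at half the most.
- bot.sleep(seconds).
- inverse_kinematics(position, orientation): joint angles nearest the present ones, or None.
- readout.get_obs(): the state.
- cams.read_camera(name): name is "scene" or "side" or "wrist"; returns a dict with "frame" (400x640x3 uint8, blue, green, red), "fx", "fy", "cx", "cy" (pixels), "T" (4x4, takes a point from camera to world coordinates); the wrist camera has in their place "tool_from_camera" (4x4, takes a point from camera to tool coordinates, whose origin is the TCP and whose axes are the flange's). Camera axes: x right, y down, z forward; pixel columns grow to the right and rows downward; lengths in m; the calibration is good to about 2 mm. A picture is of the moment at which its call begins: read the wrist's pose just before it. There is no depth.
A pose or a line that the arm cannot do raises bot.Unreachable and nothing moves.
- finish_job(): hands the job in; it is judged then, once.
Trained networks look in the newest picture that a camera, given by its name, has taken for a name from the list of things; names that differ only in an ending like _2 or _b are one class to them, and where a whole thing is asked for, a point or a joint stands for the part that bears it (a point fixed in the world has none). Each returns a list of dicts, best first, with "conf" (0 to 1); they miss things now and then, are a little off and sometimes report something else, mostly with a low value. They report only what shows in the picture. A call takes as long as a camera call. They do not tell look-alikes from the thing itself.
- spotter.masks_of(target, camera): "mask" (400x640 bool, what is visible of it) and "bbox" ([left, top, right, bottom] in pixels, round what is visible of it).
The state is a dict: "t": time; "joints": joint angles; "joint_vel": joint speeds; "tau": joint torques, N m; "tcp_pos": TCP position; "ee_rot": TCP orientation; "force": force on the tool from outside, world axes, zero at the start; "moment": the same for the moment, N m; "gripper_width": finger opening in m; "gripper_force": force on a finger pad.
Only numpy, scipy, OpenCV 4.12 (cv2) and the standard library are available. Lean on these libraries where they do the work, as an engineer would, in place of code of your own. Each camera call takes 0.05 s, during which the arm holds its last target. There are 200 camera calls.

## Task

Settle the nursery for a nap: with the tips of the closed fingers, press the big round start key in the middle of the sound machine's top all the way in, then press its bar-shaped timer key all the way in, and only then, when you no longer need the light to see by, switch off the night light by pressing down the raised end of its rocker until it snaps over. Leave the sound machine's two small volume keys alone, and keep both devices standing where they are: only press, do not pick up or shove anything. Leave the bottle, the stacking pyramid, the hedgehog and the monitor camera undisturbed, and finish with the hand clear.

Things in the scene. Friction and masses are not known exactly. Their poses are not given: they have to be found in the camera images.
- sound_machine: White round puck with grey fabric band, 156 mm across, 58 mm high to its flat top, 0.75 kg, loose on rubber feet. Origin: centre of underside; z up, -x its front. Start key at the centre, timer key 47 mm before it (-x), volume keys 49 mm to left (+y, minus) and right (-y, plus), 8 mm back (+x). All keys grey plastic, 6 mm proud of the top (64 mm above the dresser), 1.5 mm proud when pressed.
- key_start_top (a point): Centre of the top face of the start key: the largest round key, 32 mm across, in the middle of the sound machine, with a raised power mark. It is pressed straight down.
- key_start (a joint): Start key. Joint value: metres pressed in, 0 = up, 0.0045 = fully down; a spring pushes it back up (1.5 N to start it, about 4.2 N fully down).
- key_timer_top (a point): Centre of the top face of the timer key: the only bar-shaped key, 38 mm long (along the machine's y) by 18 mm wide, with a raised clock mark, near the machine's front rim. It is pressed straight down.
- key_timer (a joint): Timer key. Joint value: metres pressed in, 0 = up, 0.0045 = fully down; a spring pushes it back up (1.5 N to start it, about 4.2 N fully down).
- key_vol_down_top (a point): Centre of the top face of the volume-down key: small round key, 18 mm across, minus mark. Leave alone.
- key_vol_down (a joint): Volume-down key, not to be pressed. Joint value: metres pressed in, 0 = up, 0.0045 = fully down; a spring pushes it back up (1.5 N to start it, about 4.2 N fully down).
- key_vol_up_top (a point): Centre of the top face of the volume-up key: small round key, 18 mm across, plus mark. Leave alone.
- key_vol_up (a joint): Volume-up key, not to be pressed. Joint value: metres pressed in, 0 = up, 0.0045 = fully down; a spring pushes it back up (1.5 N to start it, about 4.2 N fully down).
- night_light: White rounded base, 92 (its x) by 150 (its y) by 36 mm high, 0.42 kg, loose on a rubber foot. Warm-white lit dome with two bear ears (80 mm across, top 91 mm above the dresser) on the left half, centred 29 mm from the middle (+y); grey rocker on the right half (-y). Origin: centre of the underside; z up, -x is the front.
- rocker_pivot (a point): Middle of the rocker's top face, over its pivot: 40 mm to the right (-y) of the night light's origin, 42 mm above the dresser. The rocker is a grey paddle 46 mm long (along the night light's x) by 26 mm wide, shallow V in profile; its ends lie 23 mm before (-x) and behind (+x) this point.
- rocker_raised (a point): Point on the top face of the rocker's front half, 17 mm in front of the pivot: the end to press, with a raised ring mark (the back end has a bar mark). At the start this front end is raised (its tip 6 mm above the pivot point, about 48 mm above the dresser), the back end is down.
- rocker (a joint): Rocker, radians: 0 = light on (front end raised), 0.32 = light off (front end down, its tip 1.4 mm below the pivot point). It snaps over past 0.16, and stays on either side by itself. About 2.5 N downward at the front tip carries it over; let go before that, it springs back.
- bottle: Bystander: glass baby bottle, 58 mm across, 145 mm tall. Origin: centre of its underside.
- stacking_pyramid: Bystander: wooden stacking pyramid, 92 mm across at its foot, 116 mm tall. Origin: centre of its underside.
- hedgehog: Bystander: ceramic hedgehog, about 95 mm long, 75 mm wide, 56 mm tall. Origin: under its back, centre of its underside.
- monitor_camera: Bystander: white monitor camera on a short round stand, 72 mm across at its foot, 120 mm tall; its ball head may be turned to either side. Origin: centre of its underside.
Things that resemble listed ones, but are neither listed nor needed, are in the scene too. Leave any orange or purple look-alike of the sound_machine alone.

How it is judged:
By the outcome, as a careful person would: the job done as asked, in the order asked, and still so for the second after the job is handed in, with the robot touching nothing.
It also fails if it takes over 45 s, if anything falls off the work surface, if the arm or the gripper's body presses on something with over 40 N, if the wrist force passes 120 N, or if a joint passes its speed limit or range.

## Working session

There is one attempt and no reset: what is moved stays moved. The work goes in short steps, each a Python script; the robot and the scene stay as the last script left them, time stands still between calls to the robot, and variables do not carry over. Pictures are saved under pics/ and viewed, at most 10 in all, crops included, and the job is handed in when it is done.

```bash
mkdir -p pics; ls; python3 - <<'E'
from rig import *
import cv2,numpy as np
ims=[]
for c in ["scene","side"]:
    d=cams.read_camera(c); cv2.imwrite(f"pics/{c}0.png",d["frame"])
    print(c,d["fx"],d["cx"],d["cy"],np.round(d["T"],3).tolist())
    for n in ["sound_machine","night_light","key_start_top","key_timer_top","rocker_raised","hedgehog","bottle","monitor_camera","stacking_pyramid"]:
        print(n,[(round(float(r["conf"]),2),[int(v) for v in r["bbox"]]) for r in spotter.masks_of(n,c)][:4])
print(readout.get_obs())
E
```

```text
pics
scene 379.8025106823552 321.87248004577555 199.11333547801945 [[0.345, 0.703, -0.622, 1.255], [0.939, -0.252, 0.236, -0.354], [0.009, -0.665, -0.747, 0.951], [0.0, 0.0, 0.0, 1.0]]
sound_machine [(0.98, [164, 172, 212, 213]), (0.92, [201, 201, 256, 250]), (0.87, [274, 192, 329, 240]), (0.79, [230, 144, 271, 180])]
night_light [(0.93, [368, 174, 401, 227])]
key_start_top [(0.61, [184, 179, 189, 185]), (0.58, [295, 210, 305, 216]), (0.58, [221, 215, 231, 223]), (0.42, [245, 153, 256, 164])]
key_timer_top [(0.49, [250, 145, 264, 148]), (0.46, [178, 174, 193, 180]), (0.44, [284, 199, 295, 207])]
rocker_raised [(0.4, [376, 202, 391, 211])]
hedgehog [(0.74, [345, 261, 383, 291])]
bottle [(0.92, [312, 148, 332, 180])]
monitor_camera [(0.81, [236, 256, 265, 295])]
stacking_pyramid [(0.75, [450, 199, 481, 234])]
side 449.6408837719272 327.225675682353 200.64840737542804 [[0.993, -0.085, 0.079, 0.423], [-0.116, -0.766, 0.632, -0.879], [0.006, -0.637, -0.771, 1.108], [0.0, 0.0, 0.0, 1.0]]
sound_machine [(0.95, [307, 216, 364, 266]), (0.79, [214, 250, 263, 305]), (0.78, [224, 324, 287, 394])
[... 535 characters left out ...]
2, [355, 106, 377, 137])]
{'t': 1.0, 'joints': array([-1.33238356e+00,  3.12886501e-01,  1.49768838e+00, -1.62970118e-05,
        1.33100395e+00, -2.23378727e-01]), 'joint_vel': array([-0.0009831 , -0.00099414, -0.00188431, -0.000655  , -0.00020399,
        0.00256961]), 'tau': array([ 1.90577761e-03, -4.12164259e+01, -2.59904802e+01, -1.31001302e-04,
        5.17833814e-04, -1.36385324e-06]), 'tcp_pos': array([ 0.23391271, -0.47001917,  0.25030547]), 'ee_rot': array([ 3.05820545e+00,  7.18954926e-01, -2.47027998e-05]), 'force': array([-0.40163454,  0.28800424,  0.32173266]), 'moment': array([-0.00210755,  0.00504817, -0.01638071]), 'gripper_force': 0.0, 'gripper_width': 0.08522981057452184}
```

```bash
python3 - <<'E'
import cv2
a=cv2.imread("pics/scene0.png")[130:310,140:500];b=cv2.imread("pics/side0.png")[90:400,190:440]
cv2.imwrite("pics/a.png",cv2.resize(a,(800,400),interpolation=cv2.INTER_CUBIC))
cv2.imwrite("pics/b.png",cv2.resize(b,(483,600),interpolation=cv2.INTER_CUBIC))
E
```

```text
(no output)
```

View pics/a.png

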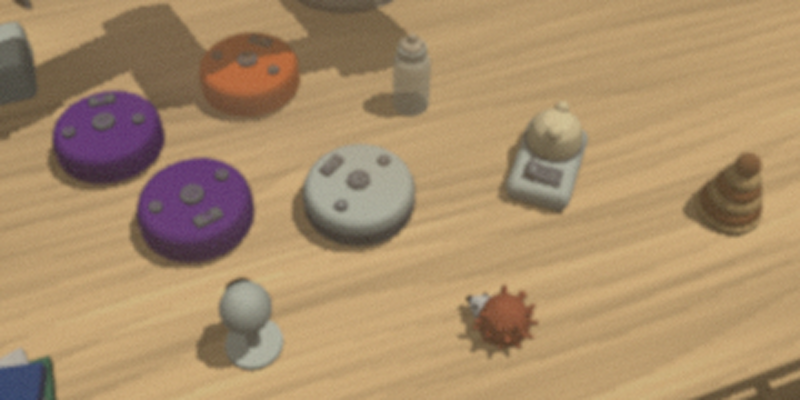

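View pics/b.png

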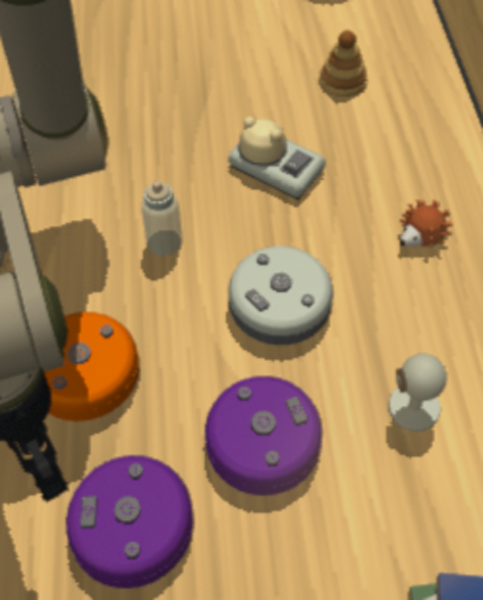

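The picture shows one white machine, with its start key at scene (301,215) and side (335,236). Its look-alikes in the scene image are purple at (188,187) and (226,219), and orange at (250,161). The timer bar is at scene (289,204) and side (323,245). The night light's rocker is at scene (385,208) and side (344,173). I choose the white machine.

```bash
cat > h.py <<'E'
from rig import *
import cv2,numpy as np
from scipy.spatial.transform import Rotation as R
def toplane(d,T,uv,z):
    r=T[:3,:3]@np.array([(uv[0]-d["cx"])/d["fx"],(uv[1]-d["cy"])/d["fy"],1]); o=T[:3,3]
    return o+r*(z-o[2])/r[2]
def down(yaw): # tool z down, tool x along yaw
    c,s=np.cos(yaw),np.sin(yaw)
    return R.from_matrix(np.array([[c,s,0],[s,-c,0],[0,0,-1]])).as_rotvec()
def wrist(name):
    o=readout.get_obs(); d=cams.read_camera("wrist")
    T=np.eye(4);T[:3,:3]=R.from_rotvec(o["ee_rot"]).as_matrix();T[:3,3]=o["tcp_pos"]
    cv2.imwrite(f"pics/{name}.png",d["frame"]); return d,T@d["tool_from_camera"]
E
python3 - <<'E'
from h import *
P={"scene":dict(start=(301,215,.064),timer=(289,204,.064),rock=(385,208,.042),pdl=(313,202,.064),),"side":dict(start=(335,236.5,.064),timer=(323,245,.064),rock=(343.7,173,.042))}
for c in P:
    d=cams.read_camera(c)
    for k,v in P[c].items(): print(c,k,toplane(d,d["T"],v[:2],v[2]).round(3))
    for n in ["bottle","hedgehog","monitor_camera"]:
        b=spotter.masks_of(n,c)[0]["bbox"]; print(n,toplane(d,d["T"],((b[0]+b[2])/2,b[3]-6),0).round(3))
print(cams.read_camera("wrist")["tool_from_camera"].round(3))
E
```

```text
scene start [ 0.555 -0.155  0.064]
scene timer [ 0.501 -0.176  0.064]
scene rock [0.6   0.107 0.042]
scene pdl [ 0.518 -0.104  0.064]
bottle [ 0.365 -0.007  0.   ]
hedgehog [ 0.796 -0.047  0.   ]Traceback (most recent call last):
  File "<stdin>", line 7, in <module>
IndexError: list index out of range
```

```bash
python3 - <<'E'
from h import *
print(cams.read_camera("wrist")["tool_from_camera"].round(3).tolist())
d=cams.read_camera("side")
for k,v in dict(start=(335,236.5,.064),timer=(323,245,.064),rock=(343.7,173,.042)).items(): print(k,toplane(d,d["T"],v[:2],v[2]).round(3))
fingers.grasp()
yaw=0.3
bot.move_pose([0.48,-0.15,0.24],down(yaw))
d,T=wrist("w1")
print(readout.get_obs()["t"],readout.get_obs()["gripper_width"],T.round(3).tolist(), d["fx"],d["cx"],d["cy"])
for n,z in [("sound_machine",.058),("key_start_top",.064),("key_timer_top",.064),("key_vol_up_top",.064),("key_vol_down_top",.064),("night_light",.036),("rocker_raised",.044)]:
    for r in spotter.masks_of(n,"wrist")[:3]:
        ys,xs=np.nonzero(r["mask"]); print(n,round(r["conf"],2),xs.mean().round(1),ys.mean().round(1),r["bbox"],toplane(d,T,(xs.mean(),ys.mean()),z).round(4))
E
```

```text
[[-0.001, -0.964, -0.265, 0.068], [1.0, -0.001, -0.001, 0.001], [0.0, -0.265, 0.964, -0.124], [0.0, 0.0, 0.0, 1.0]]
start [ 0.536 -0.156  0.064]
timer [ 0.499 -0.181  0.064]
rock [0.598 0.105 0.042]
3.6167 -3.505998599058053e-05 [[0.294, -0.922, -0.254, 0.545], [-0.956, -0.283, -0.078, -0.131], [-0.0, 0.265, -0.964, 0.364], [0.0, 0.0, 0.0, 1.0]] 304.0275988644224 316.72259976951 202.19159314805484
sound_machine 0.89 527.3 331.0 [479.1, 311.3, 568.3, 363.9] [ 0.3863 -0.4404  0.058 ]
sound_machine 0.83 500.4 228.2 [427.1, 159.3, 574.7, 293.9] [ 0.4943 -0.3523  0.058 ]
sound_machine 0.51 316.5 331.8 [311.9, 324.1, 324.3, 341.9] [ 0.3119 -0.2024  0.058 ]
key_start_top 0.82 332.5 131.5 [317.6, 116.8, 349.3, 146.9] [ 0.5377 -0.1492  0.064 ]
key_start_top 0.73 512.8 240.2 [497.9, 227.5, 531.5, 254.7] [ 0.4869 -0.3665  0.064 ]
key_timer_top 0.9 346.5 176.9 [327.8, 166.4, 366.1, 188.4] [ 0.4996 -0.1762  0.064 ]
key_timer_top 0.85 522.0 197.7 [501.2, 192.3, 543.5, 207.1] [ 0.5318 -0.3542  0.064 ]
key_vol_up_top 0.65 379.3 106.7 [369.6, 95.7, 388.2, 117.7] [ 0.5724 -0.1843  0.064 ]
key_vol_up_top 0.49 466.7 246.0 [459.7, 238.1, 475.1, 256.2] [ 0.4665 -0.3226  0.064 ]
key_vol_up_top 0.37 346.2 176.9 [327.7, 164.4, 364.1, 190.1] [ 0.4995 -0.1759  0.064 ]
key_vol_down_top 0.77 556.7 248.6 [545.9, 239.5, 566.9, 258.3] [ 0.492  -0.4157  0.064 ]
key_vol_down_top 0.76 282.1 139.6 [276.2, 131.2, 288.8, 150.1] [ 0.5161 -0.1047  0.064 ]
night_light 0.59 69.2 37.2 [0.0, 0.0, 161.0, 98.0] [0.5469 0.1221 0.036 ]
night_light 0.49 152.8 251.8 [102.6, 207.0, 207.6, 294.4] [0.3442 0.0085 0.036 ]
rocker_raised 0.74 333.1 132.0 [314.7, 117.4, 349.6, 147.4] [ 0.537  -0.1511  0.044 ]
rocker_raised 0.61 98.1 5.6 [81.3, 0.4, 118.5, 13.5] [0.5817 0.0926 0.044 ]
rocker_raised 0.36 379.4 107.1 [368.2, 96.9, 389.1, 118.7] [ 0.5738 -0.1881  0.044 ]
```

View pics/w1.png

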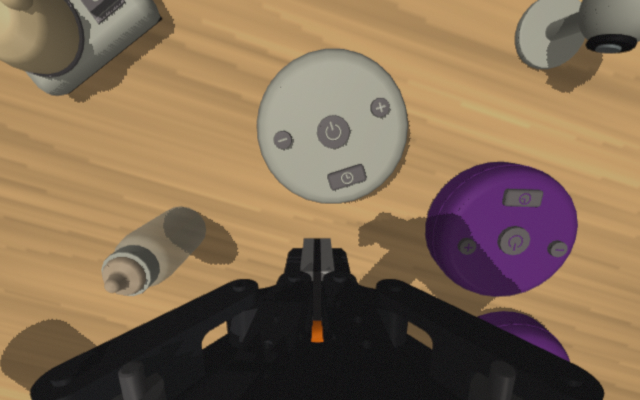

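The wrist view shows the white machine with start at (332,131), timer at (346,177), plus at (379,107) and minus at (282,140). The computed distances match the given sizes: start to timer 46.7 mm (47 given), and the volume keys 97.5 mm apart (98 given). Now I press start, then timer.

```bash
cat >> h.py <<'E'
def press(xy,o,ztop,zmin,F,v=0.02):
    bot.move_pose([*xy,ztop+.019+.04],o)
    bot.line_to([*xy,ztop+.019+.006],velocity=.08)
    f0=readout.get_obs()["force"]
    hit=bot.line_to([*xy,zmin+.019],velocity=v,until_force=F)
    s=readout.get_obs(); print("hit",hit,"tip z",s["tcp_pos"][2]-.019,"dF",(s["force"]-f0).round(1),"t",s["t"])
    bot.sleep(.15); s=readout.get_obs(); print("tip z",s["tcp_pos"][2]-.019,(s["force"]-f0).round(1))
    bot.line_to([*xy,ztop+.019+.04],velocity=.1)
E
python3 - <<'E'
from h import *
o=down(np.arctan2(.027,.0381)-np.pi/2)
for p in [[.5377,-.1492],[.4996,-.1762]]:
    q=inverse_kinematics([*p,.09],o); print(q)
press([.5377,-.1492],o,.064,.0575,10)
E
```

```text
[-4.80624736e-01  5.57548495e-01  1.58354381e+00 -8.88178420e-16
  1.00050035e+00  2.04445254e+00]
[-5.60398030e-01  5.05958807e-01  1.67230036e+00 -8.88178420e-16
  9.63333491e-01  1.96467925e+00]
hit True tip z 0.059527992857993664 dF [-2.1  1.7  6.2] t 6.2917
tip z 0.05949279780006969 [-1.7  1.7  7.6]
```

The start key is fully in (59.5 mm tip height, 7.6 N). Next is the timer, then a look at the machine and the night light.

```bash
python3 - <<'E'
from h import *
o=down(np.arctan2(.027,.0381)-np.pi/2)
press([.4996,-.1762],o,.064,.0575,10)
bot.move_pose([.53,.03,.24],down(.3))
d,T=wrist("w2")
print(readout.get_obs()["t"])
for n,z in [("key_start_top",.064),("key_timer_top",.064),("night_light",.036),("rocker_pivot",.042),("rocker_raised",.042)]:
    for r in spotter.masks_of(n,"wrist")[:3]:
        ys,xs=np.nonzero(r["mask"]); print(n,round(r["conf"],2),xs.mean().round(1),ys.mean().round(1),r["bbox"],toplane(d,T,(xs.mean(),ys.mean()),z).round(4))
E
```

```text
hit True tip z 0.059524915429891356 dF [-2.5  1.4  7. ] t 8.4833
tip z 0.059506215800352966 [-2.6  0.5  8.2]
10.2333
key_start_top 0.93 480.5 229.2 [464.9, 214.9, 496.6, 247.3] [ 0.5377 -0.1475  0.064 ]
key_start_top 0.73 630.3 321.5 [619.6, 308.0, 640.0, 336.0] [ 0.4851 -0.3596  0.064 ]
key_timer_top 0.93 488.4 267.2 [472.8, 259.0, 505.3, 278.1] [ 0.5002 -0.1745  0.064 ]
key_timer_top 0.68 634.3 284.8 [626.6, 278.5, 638.1, 291.1] [ 0.5277 -0.3376  0.064 ]
night_light 0.86 235.1 119.0 [158.8, 45.0, 313.8, 188.5] [0.5691 0.1299 0.036 ]
night_light 0.38 526.5 208.6 [513.5, 197.8, 537.6, 218.8] [ 0.5699 -0.2046  0.036 ]
rocker_pivot 0.52 433.6 236.0 [423.1, 228.7, 445.6, 244.0] [ 0.5105 -0.1147  0.042 ]
rocker_pivot 0.43 480.6 228.9 [462.9, 215.1, 495.8, 243.9] [ 0.5338 -0.1618  0.042 ]
rocker_pivot 0.17 264.0 98.6 [242.7, 73.3, 291.3, 127.9] [0.5973 0.1052 0.042 ]
rocker_raised 0.58 264.3 98.8 [242.6, 70.5, 288.5, 124.7] [0.5972 0.1048 0.042 ]
```

View pics/w2.png

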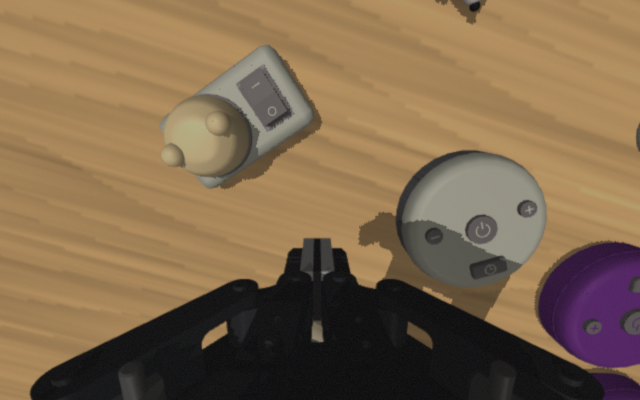

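The wrist view shows the rocker at (264,98), with the ring mark (the raised end to press) at (272,111) and the bar at (256,86). The sound machine has not moved, allowing for about 2 mm of measuring error.

```bash
python3 - <<'E'
from h import *
d,T=wrist("w3")
ring=toplane(d,T,(272,111),.0465);bar=toplane(d,T,(256,86),.041);piv=toplane(d,T,(264.2,98.7),.042)
f=(ring-bar)[:2];print(ring,bar,piv,np.linalg.norm(f))
# light long axis from mask
r=spotter.masks_of("night_light","wrist")[0]
f/=np.linalg.norm(f); print("front",f, np.degrees(np.arctan2(*f[::-1])))
# base edges: right edge corners (268,45),(313,115) pixels at z .036
a=toplane(d,T,(268,45),.036);b=toplane(d,T,(313,115),.036); g=(b-a)[:2]; print("edge",np.linalg.norm(g),np.degrees(np.arctan2(*g[::-1])))
im=d["frame"][30:200,140:340]; cv2.imwrite("pics/c3.png",cv2.resize(im,None,fx=3.5,fy=3.5,interpolation=cv2.INTER_CUBIC))
for yaw in (np.arctan2(*f[::-1])+np.pi/2,np.arctan2(*f[::-1])-np.pi/2): print(yaw,inverse_kinematics([*ring[:2],.07],down(yaw)))
E
```

```text
[0.58856685 0.09396671 0.0465    ] [0.60687909 0.11610848 0.041     ] [0.59762819 0.10512382 0.042     ] 0.02873319222471548
front [-0.63732037 -0.77059895] -129.59229530594058
edge 0.07916050713378703 -129.30359013683483
-0.6910159115105587 [-0.03807008  0.65549472  1.47134318  0.          1.01475475  2.22374216]
-3.832608565100352 [-0.03807008  0.65549472  1.47134318  0.          1.01475475 -0.91785049]
```

View pics/c3.png

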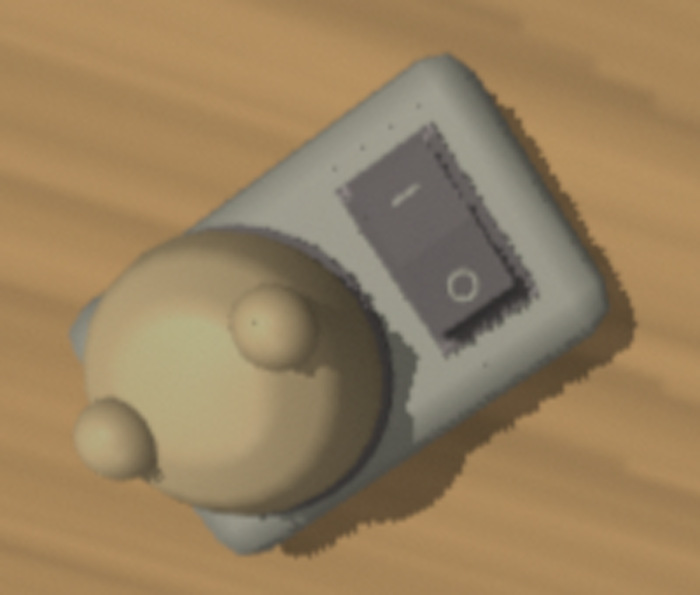

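The close crop confirms it: the ring end (raised, with a visible gap under its tip) faces front and the dome is on its left. Pressing 17 mm in front of the pivot.

```bash
python3 - <<'E'
from h import *
f=np.array([-.6373,-.7706]); p=np.array([.5976,.1051])+.017*f
bot.move_pose([*p,.17],down(-.691))
press(p,down(-.691),.048,.039,10)
bot.move_pose([.53,.03,.24],down(.3))
d,T=wrist("w4"); print(readout.get_obs()["t"])
im=d["frame"][30:300,140:560]; cv2.imwrite("pics/c4.png",cv2.resize(im,None,fx=1.9,fy=1.9,interpolation=cv2.INTER_CUBIC))
E
```

```text
hit True tip z 0.04128234552233381 dF [-2.2 -1.7  7.1] t 13.1917
tip z 0.04127678446512251 [-2.  -1.1  7.2]
15.05
```

View pics/c4.png

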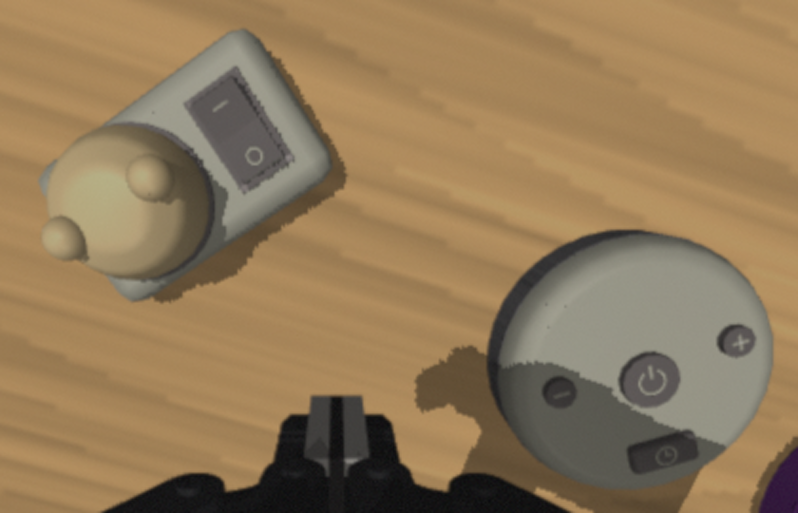

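The picture shows the ring end, near (255,155), now lying flush. The tip stopped at 41.3 mm, against about 41.0 mm expected with the rocker snapped over. Both devices are where they were and the hand is clear.

```bash
python3 -c "
from rig import *
print(finish_job())"
```

```text
the job is handed in; nothing more can be done
None
```

I pressed the start key and then the timer key fully in, then snapped the night light's rocker to off. The hand is clear, both devices are where they stood, and the job was handed in at about 15 s; no verdict came back.

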